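# Set a wooden strip in the mitre block and cam it tight

## Robot

A 7-joint arm with a two-finger parallel gripper is mounted at the origin on a cart in front of the work surface, level with it; the furniture and walls round the work are solid. World frame = base frame: x ahead of the robot, y to its left, z up, the work surface at z = 0. Lengths are in m, angles in rad, forces in N, time in s.
With the tool pointing down it reaches from about 0.4 to 0.85 m from the base axis. Payload 4.5 kg.
Tool frame: the origin (TCP) lies between the finger pads; the fingertips stand 11 mm ahead of it and the grasp point (between the pads) lies 8 mm behind it (r.nose_length is the distance from the TCP to the fingertips, in m); z points along the fingers, y is the line along which they close (so a half turn about z gives the same grasp; the last joint's range is limited). The gripper opens to 88 mm and grips with 3 to 60 N. Pads are 18 mm wide; open, the fingers measure 123 mm over their backs; the gripper's body (75 mm by 187 mm) begins 45 mm behind the grasp point.
Start: joints at [1.143, 0.689, -0.195, 1.565, 0.157, 0.902, -0.215], TCP at [0.279, -0.56, 0.25] pointing down, gripper open.
Joint ranges: [-3.01, 3.01], [-0.46, 2.08], [-1.47, 1.51], [0.13, 2.56], [-1, 4.14], [0.04, 2.09], [-2.66, 2.66]. Speed limits (rad/s): [2.57, 2.57, 3.14, 3.14, 3.14, 3.14, 3.14].

## Interface

Orientations are given as a unit quaternion [x, y, z, w].
In Python, from plant import get_state, snapshot, camera_model, r gives the robot as it stands.
- The arm moves only by the shell command python3 -m inch 'ROWS' [FORCE]. ROWS is text: rows parted by semicolons, each of 7 numbers parted by spaces: the opening, from -1 (shut) to 1 (fully open), then the shift along the tool's x, y, z in m, then the turn, a rotation vector about the tool's x, y, z in rad. A call has 1 to 20 rows; each row shifts and turns the commanded pose from where the row before left it, along the tool's axes as they then stand; what a row does not reach is not made up. A row lasts 1/12 s, in which the tool goes at most 41.7 mm and 7.16 degrees, less where a joint would pass 70% of its speed; a pose out of reach is approached as far as the arm can. A call is refused whole if a number of a shift passes 0.0417 or a number of a turn 0.125, either way. A call with a gripper value outside its range is refused whole. The fingers move at their own pace and stop on an object; FORCE is the grip in N (left out, the last holds). Time passes only in rows, so rows that do not move let the fingers close. It gives the time, the measured TCP pose, the force, the opening and the grip force at its end, in the units of the state.
- get_state(): the state, without advancing time (a new reading comes with each control period).
- snapshot(name): name is "scene" or "side" or "wrist"; returns (picture, depth): 400x640x3 uint8, red, green, blue; 400x640 float32, m along the optical axis (not along the pixel's ray), 0 where there is no reading.
- camera_model(name): a dict with "intrinsics" (3x3 intrinsics, pixels), "view" (4x4, takes a point from world to camera coordinates). Camera axes: x right, y down, z forward; pixel columns grow to the right and rows downward; lengths in m; the calibration is good to about 2 mm. A picture is of the moment at which its call begins: read the wrist's pose just before it. camera_model takes no time and is no camera call; for the wrist camera it gives the pose at the moment of the call.
- r.finish_job(): hands the job in; it is judged then, once.
The state is a dict: "clock": time; "q": joint angles; "qd": joint speeds; "joint_torque": joint torques, N m; "tool_pos": TCP position; "eef_rot": TCP orientation; "contact_force": force on the tool from outside, world axes, zero at the start; "moment": the same for the moment, N m; "opening": opening from 0.0 (shut) to 1.0 (fully open); "finger_force": force on a finger pad.
Only numpy, scipy, OpenCV 4.12 (cv2) and the standard library are available. Lean on these libraries where they do the work, as an engineer would, in place of code of your own. Each camera call takes 0.05 s, during which the arm holds its last target. There are 200 camera calls.

## Task

Set the long wooden strip up for sawing: push it back into line against the fence of the aluminium mitre block, slide it along the fence until its end butts against the length stop, then swing the cam lever fully round so that the cam holds the strip flat against the fence. Do it all by pushing with the fingertips: do not lift the strip, do not shift the length stop from its setting, and leave the saw, the marker, the paint jar and the offcut where they lie.

Things in the scene. Friction and masses are not known exactly. Their poses are not given: they have to be found in the camera images.
- mitre_block: Aluminium mitre block fixed to the bench. Origin on the bench under the middle of its 110 x 320 mm base (x -58 to +52 mm); y runs along the fence, x points to the fence. The work lies on the base's top, z = 12 mm. Fence: full length, 12 mm thick, front face (to -x) at x = +35 mm, top at z = 45 mm, with narrow saw kerfs. A seated strip's centre line is at x = +25 mm.
- stop_face (a point): Middle of the working face of the length stop, a dark steel saddle over the fence with a brass thumbscrew, near the fence's -y end. The face looks to the mitre block's +y; the point is at x = +25, z = 22 mm in the block's frame (same axes), y from -100 to -65 mm. The anvil spans x = +9 to +35 mm, the stop rises to z = 63 mm. It is clamped and slips only under about 30 N.
- strip: Loose square wooden strip, 20 x 20 x 130 mm, about 45 g, long along its y axis; origin at the centre of its underside. It starts lying flat on the mitre block's base, on the +y side of the cam, off the fence and askew by up to about 12 degrees.
- strip_end (a point): Centre of the strip's end face that must meet the length stop (the strip's -y end), 65 mm from its origin and 10 mm above its underside.
- cam_lever (a joint): Turn of the cam lever (rad) about its upright pivot: 0 open, 2.094 closed (hard stop), growing clockwise seen from above; starts at 0 to 0.3. In the mitre block's frame the lever points at 210 degrees minus the turn, counted from +x to +y: open to the front (-x, a little -y), closed along +y. The hinge is stiff, 1.2 N at the knob (about 6 N when clamping), and stays where it is left.
- cam_pivot (a point): Cam pivot, at x = -4.4, y = -20, z = 22 mm in the mitre block's frame. An eccentric dark steel disc (28 mm across, centre 6 mm from the pivot, z = 13 to 20 mm) turns about it. Open, the gap from disc to fence is the strip's width plus 5 to 8 mm; the disc meets a seated strip at about 1.65 rad and presses it to the fence over the rest of the swing.
- cam_knob (a point): Top of the small black upright knob (12 mm across, from z = 28 to 48 mm in the mitre block's frame) at the free end of the cam lever, 50 mm from the pivot. Push it sideways. The lever bar is 10 mm wide, z = 23.5 to 29.5 mm.
- razor_saw: Bystander: small razor saw with wooden handle and brass back, 200 mm long, 15 mm high, lying flat on the bench in front of the mitre block.
- paint_5: Bystander: paint jar with black cap, 34 mm across, 56 mm high, standing behind the fence. Origin at the centre of its underside.
- marker_2: Bystander: white lining marker with a blue cap, 132 mm long, 12 mm thick, lying behind the fence.
- offcut: Bystander: wooden offcut 20 x 20 x 55 mm lying on the bench behind the fence; not the strip to set up.
Not all that is in view belongs to the job. Several things have the shape of the strip; the one meant has the colours described above.

How it is judged:
On the way:
1. the strip's end is at the length stop, between cam and fence, with the cam still open (y of strip_end in the frame of stop_face between -0.003 and 0.003 m and x of strip in the frame of mitre_block above 0.014 m and angle between the y axis of strip and the y axis of mitre_block, either way round below 0.12 rad and value of joint cam_lever below 1.2 rad), for 0.2 s.
At the end, for the whole second after the job is handed in: The strip lies flat on the base, flush with the fence (within 1.5 mm and 0.02 rad), its end within 3 mm of the length stop's face, and the cam lever is closed (over 1.95 of 2.094 rad), all at rest (y of strip_end in the frame of stop_face between -0.003 and 0.003 m and x of strip in the frame of mitre_block between 0.0235 and 0.0265 m and angle between the y axis of strip and the y axis of mitre_block, either way round below 0.02 rad and height (world z) of strip between 0.009 and 0.015 m and angle between strip's own z axis and vertical below 0.04 rad and value of joint cam_lever above 1.95 rad and linear speed of strip below 0.01 m/s); the robot touches nothing.
It fails at once if the strip is lifted or tipped (height (world z) of strip above 0.02 m or angle between strip's own z axis and vertical above 0.25 rad).
It fails at once if the length stop is shifted from its setting (more than 3 mm) (distance of stop_face from where it was at the start of the episode above 0.003 m).
It fails at once if the saw, marker, paint jar or offcut is disturbed (more than 15 mm) (distance of any of razor_saw, marker_2, paint_5, offcut from where it was at the start of the episode above 0.015 m).
It also fails if it takes over 51 s, if anything falls off the work surface, if the arm or the gripper's body presses on something with over 40 N, if the wrist force passes 120 N, or if a joint passes its speed limit or range.

## Working session

There is one attempt and no reset: what is moved stays moved. The work goes in short steps, Python scripts to look and compute and a shell command to move; the robot and the scene stay as the last step left them, time stands still between calls to the robot, and variables do not carry over. Pictures are saved under pics/ and viewed, at most 10 in all, crops included, and the job is handed in when it is done.

```bash
mkdir -p pics; ls
python3 - <<'E'
from plant import *
import cv2,numpy as np
s=get_state();print(s['clock'],s['tool_pos'],s['eef_rot'],s['opening'],r.nose_length)
for n in("scene","side"):
    p,d=snapshot(n);cv2.imwrite(f"pics/{n}0.png",p[:,:,::-1]);np.save(f"pics/{n}0.npy",d)
    c=camera_model(n);print(n,c['intrinsics'],c['view'])
E
```

```text
pics
0.0 [ 0.27815293 -0.55901679  0.24892648] [ 9.73454818e-01  2.28877437e-01 -2.67520819e-04 -8.74504798e-04] 1.0001600373570443 0.011
scene [[438.71628228   0.         313.24763026]
 [  0.         438.71628228 207.13015552]
 [  0.           0.           1.        ]] [[-0.55394412 -0.83245073  0.01310331  0.26976123]
 [-0.61491106  0.39847324 -0.68051706  0.39235678]
 [ 0.56127561 -0.38502579 -0.73261507  0.59610759]
 [ 0.          0.          0.          1.        ]]
side [[429.93562028   0.         310.20554438]
 [  0.         429.93562028 191.76822828]
 [  0.           0.           1.        ]] [[ 0.98796132 -0.1544569  -0.0086886  -0.51351993]
 [-0.10751747 -0.64516845 -0.75643748  0.09563075]
 [ 0.11123138  0.74826515 -0.65400829  0.85770218]
 [ 0.          0.          0.          1.        ]]
```

View pics/scene0.png

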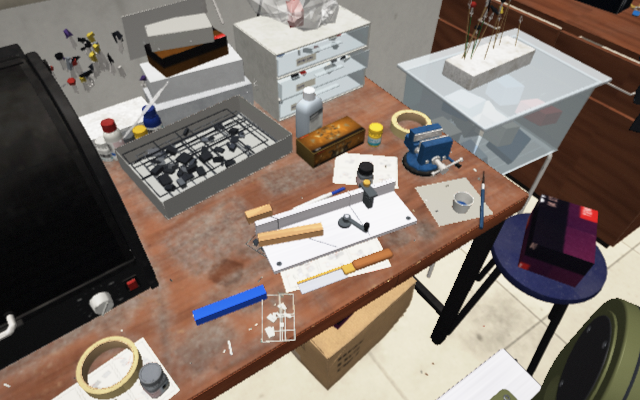

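View pics/side0.png

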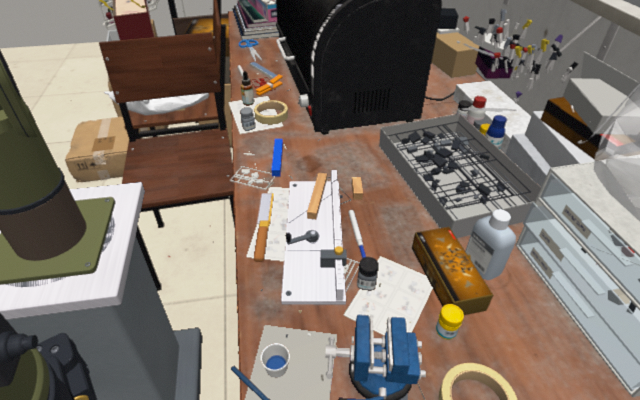

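Scene view: the block runs from about (262,255) to (415,215) px. The strip is at (290,234), the lever knob at (365,227) and the stop at (368,193). I'll fit the point cloud next.

```bash
cat > h.py <<'E'
import numpy as np,cv2
from plant import *
def cloud(p,d,c):
    K=c['intrinsics'];V=c['view'];v,u=np.nonzero(d>0);z=d[v,u]
    P=np.stack([(u-K[0,2])*z/K[0,0],(v-K[1,2])*z/K[1,1],z],1)
    return (P-V[:3,3])@V[:3,:3],p[v,u]
def top(P,C,lo,hi,fn,res=0.0005):
    # top-down orthographic picture, lo/hi xy; rows = x descending, cols = y descending
    H,W=((np.array(hi)-lo)/res).astype(int);im=np.zeros((H,W,3),np.uint8)
    o=np.argsort(P[:,2]);P=P[o];C=C[o]
    i=((hi[0]-P[:,0])/res).astype(int);j=((hi[1]-P[:,1])/res).astype(int)
    m=(i>=0)&(j>=0)&(i<H)&(j<W)&(P[:,2]<.1)
    for a,b,c in zip(i[m],j[m],C[m]): cv2.circle(im,(int(b),int(a)),1,[int(x) for x in c[::-1]],-1)
    cv2.imwrite(fn,im)
E
python3 - <<'E'
from h import *
S=[]
for n in("scene","side"):
    p=cv2.imread(f"pics/{n}0.png")[:,:,::-1];d=np.load(f"pics/{n}0.npy")
    P,C=cloud(p,d,camera_model(n));S.append((P,C))
    c=C.astype(int);near=(P[:,0]>.3)&(P[:,0]<.8)&(abs(P[:,1])<.6)
    grey=(c.max(1)-c.min(1)<25)
    base=near&grey&(abs(P[:,2]-.012)<.004)&(c.min(1)>110)
    f=near&grey&(abs(P[:,2]-.045)<.004)&(c.min(1)>90)
    w=near&(abs(P[:,2]-.032)<.004)&(c[:,0]-c[:,2]>40)&(c[:,0]>150)
    for k,m in(("base",base),("fence",f),("wood",w)):
        q=P[m];print(n,k,m.sum(),np.median(q[:,2]) if m.sum() else '')
        if m.sum()>5: print(cv2.minAreaRect(q[:,:2].astype(np.float32)), q[:,:2].min(0),q[:,:2].max(0))
P=np.vstack([S[0][0],S[1][0]]);C=np.vstack([S[0][1],S[1][1]])
top(P,C,(.35,-.35),(.7,.15),"pics/top.png",.00065)
E
```

```text
scene base 4947 0.013049615516663655
((0.5867560505867004, -0.08844178915023804), (1.0220874547958374, 0.41905343532562256), 88.9560546875) [ 0.37226115 -0.59993486] [0.79841462 0.42301184]
scene fence 937 0.04501726548944175
((0.6174061298370361, 0.009893029928207397), (0.3614192008972168, 0.7592560648918152), 8.188724517822266) [ 0.38618252 -0.38760193] [0.79925766 0.38259625]
scene wood 556 0.03299016634094808
((0.5645948648452759, -0.021805495023727417), (0.11684820801019669, 0.9511197209358215), 14.61245346069336) [ 0.42331719 -0.47489283] [0.73233667 0.43927389]
side base 5440 0.012635936202890873
((0.5854158401489258, 0.07538661360740662), (0.9351329207420349, 0.42671316862106323), 86.87246704101562) [ 0.34977966 -0.38271686] [0.7988402  0.54915585]
side fence 1064 0.044758273063609966
((0.6268449425697327, 0.051596641540527344), (0.38806813955307007, 0.9012625217437744), 8.265267372131348) [ 0.38792177 -0.40635302] [0.79998137 0.47775723]
side wood 434 0.0325392033224817
((0.550844669342041, 0.08547252416610718), (0.13226643204689026, 1.0143486261367798), 11.19190502166748) [ 0.49765667 -0.40122633] [0.70402259 0.59437792]
```

View pics/top.png

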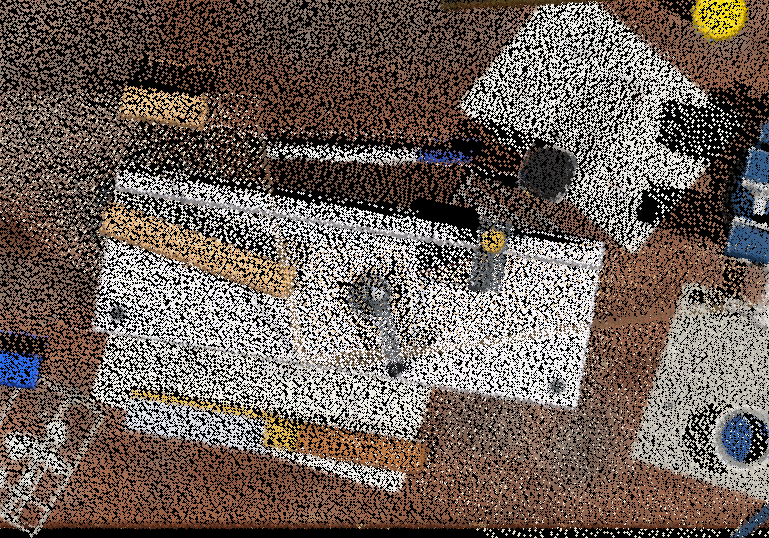

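The top map shows the whole scene. The block is yawed about -8.5°, and the strip (col 100–295, row 205–295) lies off the fence at its -y end. The cam pivot is at (380,293), the knob at (395,370) and the stop at (487,265). Next I'll fit it precisely.

Run:
```python
from h import *
from scipy.optimize import least_squares
px=lambda P:np.stack([(.15-P[:,1])/.00065,(.7-P[:,0])/.00065],1)
A=[]
for n in("scene","side"):
    p=cv2.imread(f"pics/{n}0.png")[:,:,::-1];d=np.load(f"pics/{n}0.npy")
    P,C=cloud(p,d,camera_model(n));c=C.astype(int);q=px(P)
    grey=(c.max(1)-c.min(1)<25)
    t=(q[:,1]-172)-(q[:,0]-118)*.150   # rows below fence back edge
    f=(q[:,0]>100)&(q[:,0]<440)&(abs(t)<40)&grey&(P[:,2]>.041)&(P[:,2]<.05)
    w=(q[:,0]>80)&(q[:,0]<310)&(t>20)&(t<110)&(P[:,2]>.029)&(P[:,2]<.037)&(c[:,0]-c[:,2]>30)
    b=(q[:,0]>80)&(q[:,0]<610)&(t>10)&(t<190)&grey&(P[:,2]>.008)&(P[:,2]<.017)&(c.min(1)>110)
    st=(q[:,0]>440)&(q[:,0]<540)&(t>-30)&(t<90)&(P[:,2]>.048)&(P[:,2]<.068)
    kn=(abs(q[:,0]-390)<50)&(abs(q[:,1]-370)<50)&(P[:,2]>.043)&(P[:,2]<.053)
    for k,m in(("fence",f),("wood",w),("base",b),("stop",st),("knob",kn)):
        Q=P[m];R=cv2.minAreaRect(Q[:,:2].astype(np.float32));print(n,k,m.sum(),np.round(np.array(cv2.boxPoints(R)),4).tolist(),np.round(R[1],4),round(R[2],2),np.median(Q,0).round(4))
```

```text
scene fence 564 [[0.5400000214576721, -0.13439999520778656], [0.5554999709129333, -0.13699999451637268], [0.5910999774932861, 0.07249999791383743], [0.5756999850273132, 0.07519999891519547]] [0.2126 0.0156] 80.35 [ 0.5656 -0.0245  0.0449]
scene wood 580 [[0.5037999749183655, -0.034299999475479126], [0.5253000259399414, -0.0421999990940094], [0.5692999958992004, 0.07829999923706055], [0.5478000044822693, 0.08609999716281891]] [0.1283 0.0229] 69.92 [0.5365 0.0227 0.0329]
scene base 4568 [[0.43209999799728394, -0.22660000622272491], [0.5307000279426575, -0.2418999969959259], [0.5799999833106995, 0.07540000230073929], [0.4814999997615814, 0.09070000052452087]] [0.3212 0.0997] 81.17 [ 0.4965 -0.0761  0.0131]
scene stop 178 [[0.5095000267028809, -0.17579999566078186], [0.5551000237464905, -0.18230000138282776], [0.5580999851226807, -0.16130000352859497], [0.5126000046730042, -0.15469999611377716]] [0.0213 0.046 ] 81.79 [ 0.5341 -0.1665  0.0525]
scene knob 30 [[0.4537999927997589, -0.10279999673366547], [0.45559999346733093, -0.11249999701976776], [0.46540001034736633, -0.11079999804496765]
[... 572 characters left out ...]
e 4859 [[0.4350000023841858, -0.22769999504089355], [0.53329998254776, -0.24160000681877136], [0.5787000060081482, 0.07850000262260437], [0.48030000925064087, 0.09239999949932098]] [0.3233 0.0994] 81.93 [ 0.4979 -0.1207  0.0127]
side stop 270 [[0.511900007724762, -0.17550000548362732], [0.555899977684021, -0.18289999663829803], [0.5594000220298767, -0.16169999539852142], [0.5153999924659729, -0.1543000042438507]] [0.0215 0.0446] 80.53 [ 0.5369 -0.1718  0.0519]
side knob 32 [[0.453900009393692, -0.10580000281333923], [0.46129998564720154, -0.1145000010728836], [0.4690999984741211, -0.10790000110864639], [0.4618000090122223, -0.09920000284910202]] [0.0103 0.0114] 40.1 [ 0.4616 -0.1087  0.0479]
```

```bash
python3 -m inch '-0.2 0 0 0 0 0 0.125;-0.2 0 0 0 0 0 0.125;-0.2 0 0 0 0 0 0.125;-0.2 0 0 0 0 0 0.125;-0.2 0 0 0 0 0 0.125' && python3 -m inch '-0.2 0.0061 -0.0304 0 0 0 0;-0.2 0.0061 -0.0304 0 0 0 0;-0.2 0.0061 -0.0304 0 0 0 0;-0.2 0.0061 -0.0304 0 0 0 0;-0.2 0.0061 -0.0304 0 0 0 0;-0.2 0.0061 -0.0304 0 0 0 0;-0.2 0.0061 -0.0304 0 0 0 0;-0.2 0.0061 -0.0304 0 0 0 0;-0.2 0.0061 -0.0304 0 0 0 0;-0.2 0.0061 -0.0304 0 0 0 0;-0.2 0.0061 -0.0304 0 0 0 0;-0.2 0.0061 -0.0304 0 0 0 0;-0.2 0.0061 -0.0304 0 0 0 0;-0.2 0.0061 -0.0304 0 0 0 0;-0.2 0.0061 -0.0304 0 0 0 0;-0.2 0.0061 -0.0304 0 0 0 0;-0.2 0.0061 -0.0304 0 0 0 0;-0.2 0.0061 -0.0304 0 0 0 0;-0.2 0.0061 -0.0304 0 0 0 0;-0.2 0.0061 -0.0304 0 0 0 0'
cat >> h.py <<'E'
from scipy.spatial.transform import Rotation as Ro
O=np.array([.5177,-.078]);YAW=np.radians(-9.3)
X=np.array([np.cos(YAW),np.sin(YAW)]);Y=np.array([-X[1],X[0]])
def st():
    s=get_state();p=np.array(s['tool_pos']);d=p[:2]-O;R=Ro.from_quat(s['eef_rot']).as_matrix()
    print('t%.1f block mm x%.1f y%.1f tipz%.1f'%(s['clock'],d@X*1e3,d@Y*1e3,(p[2]-.011)*1e3),'toolx block deg %.1f tilt %.1f'%(np.degrees(np.arctan2(R[1,0],R[0,0])-YAW),np.degrees(np.arccos(-R[2,2]))),'F',np.round([s['contact_force'][0]*X[0]+s['contact_force'][1]*X[1],s['contact_force'][0]*Y[0]+s['contact_force'][1]*Y[1],s['contact_force'][2]],2),'open %.2f'%s['opening'])
E
python3 - <<'E'
from h import *
st()
p,d=snapshot("wrist");c=camera_model("wrist")
cv2.imwrite("pics/w1.png",p[:,:,::-1])
P,C=cloud(p,d,c);np.savez("pics/w1.npz",P=P,C=C)
# block frame
B=np.c_[(P[:,:2]-O)@X,(P[:,:2]-O)@Y,P[:,2]]*1e3;cc=C.astype(int)
w=(B[:,2]>29)&(B[:,2]<37)&(cc[:,0]-cc[:,2]>30)&(abs(B[:,0])<34)
f=(B[:,2]>41)&(B[:,2]<50)&(abs(B[:,0]-41)<14)&(abs(B[:,1])<160)
for m in(w,f):
    if m.sum()>9:
        print(m.sum(),np.round(cv2.boxPoints(cv2.minAreaRect(B[m][:,:2].astype(np.float32))),1).tolist(),np.median(B[m][:,2]))
E
```

```text
clock: 0.52
tool_pos: [0.2783, -0.5592, 0.2493]
eef_rot: [0.996, -0.085, -0.0, -0.0]
contact_force: [0.7, -0.1, 0.7]
opening: 0.646
finger_force: 0.0
clock: 2.18
tool_pos: [0.4977, 0.0221, 0.2495]
eef_rot: [0.997, -0.081, -0.0, 0.0]
contact_force: [0.6, 0.4, -1.2]
opening: 0.401
finger_force: 0.0
t2.2 block mm x-35.9 y95.6 tipz238.5 toolx block deg -0.0 tilt 0.0 F [ 0.55  0.51 -1.17] open 0.40
1910 [[-14.699999809265137, 47.5], [22.200000762939453, 46.5], [31.600000381469727, 379.70001220703125], [-5.300000190734863, 380.70001220703125]] 30.876624300359868
3276 [[20.299999237060547, 159.39999389648438], [29.799999237060547, -149.6999969482422], [56.79999923706055, -148.89999389648438], [47.29999923706055, 160.1999969482422]] 42.64517412798803
```

View pics/w1.png

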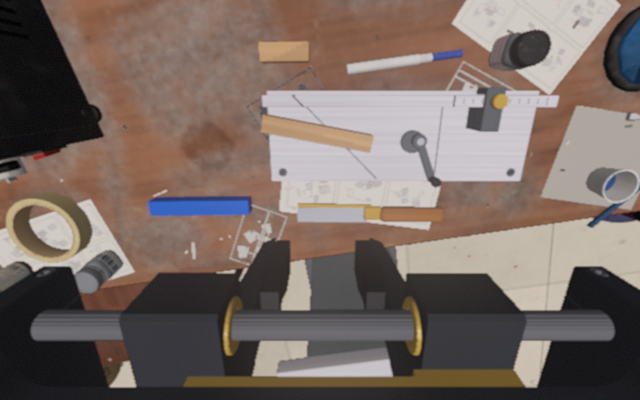

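The wrist view shows the fence nearly horizontal (rows 92–100). The strip runs from (262,124) to (372,142), the knob is at (435,181) and the stop at (487,108). I'll refine the yaw from this cloud.

Run:
```python
from h import *
a=np.load("pics/w1.npz");P,C=a['P'],a['C'];B=np.c_[(P[:,:2]-O)@X,(P[:,:2]-O)@Y,P[:,2]]*1e3;cc=C.astype(int)
f=(B[:,2]>40)&(B[:,2]<50)&(abs(B[:,0]-41)<14)
L=[]
for y in range(-50,150,10):
    m=f&(abs(B[:,1]-y)<5)
    if m.sum()>5: L.append((y,*np.percentile(B[m,0],[4,50,96])))
L=np.array(L);print(L[::4].round(1))
for k in(1,2,3): s=np.polyfit(L[:,0],L[:,k],1);print(np.degrees(s[0]).round(2),s[1].round(1))
w=(B[:,2]>26)&(B[:,2]<38)&(cc[:,0]-cc[:,2]>25)&(abs(B[:,0])<34)&(B[:,1]<190)
print(w.sum(),np.round(cv2.boxPoints(cv2.minAreaRect(B[w][:,:2].astype(np.float32))),1).tolist())
s=(B[:,2]>48)&(B[:,2]<70)&(B[:,1]<-50)&(B[:,1]>-130)&(abs(B[:,0]-30)<40)
print(np.percentile(B[s],[3,97],axis=0).round(1))
k=(B[:,2]>40)&(B[:,2]<52)&(abs(B[:,1]+35)<25)&(B[:,0]<-25)&(B[:,0]>-75); print(k.sum(),np.median(B[k],0))
e=(B[:,2]>6)&(B[:,2]<20)&(cc.min(1)>120)&(abs(B[:,1])<120)&(B[:,0]<0)&(B[:,0]>-70); print(np.median(B[e,2]))
```

```text
[[-50.   37.8  43.9  49.1]
 [-10.   37.4  43.1  48.7]
 [ 30.   37.1  43.2  48.4]
 [ 70.   36.8  42.9  48.1]
 [110.   36.4  42.6  47.7]]
-0.49 37.3
-0.49 43.1
-0.48 48.7
1962 [[-15.899999618530273, 49.5], [3.9000000953674316, 45.900001525878906], [26.5, 173.10000610351562], [6.699999809265137, 176.60000610351562]]
[[ 13.2 -85.8  48.2]
 [ 55.3 -67.8  61.8]]
88 [-47.42418601 -28.16535733  45.16257649]
10.310422546364105
```

```bash
cat > look.py <<'E'
from h import *
import sys
def look(tag):
    st();c=camera_model("wrist");p,d=snapshot("wrist")
    cv2.imwrite(f"pics/{tag}.png",p[:,:,::-1]);P,C=cloud(p,d,c)
    B=np.c_[(P[:,:2]-O)@X,(P[:,:2]-O)@Y,P[:,2]]*1e3;cc=C.astype(int)
    f=(B[:,2]>40)&(B[:,2]<50)&(abs(B[:,0]-41)<14);L=[]
    for y in range(-50,150,10):
        m=f&(abs(B[:,1]-y)<5)
        if m.sum()>5: L.append((y,*np.percentile(B[m,0],[4,96])))
    L=np.array(L)
    for k in(1,2):
        s=np.polyfit(L[:,0],L[:,k],1);print('fence deg,x',np.degrees(s[0]).round(2),s[1].round(1))
    w=(B[:,2]>26)&(B[:,2]<38)&(cc[:,0]-cc[:,2]>25)&(abs(B[:,0])<35)&(B[:,1]<190)&(B[:,1]>-90)
    if w.sum()>9: print('strip',w.sum(),np.round(cv2.boxPoints(cv2.minAreaRect(B[w][:,:2].astype(np.float32))),1).tolist())
    s=(B[:,2]>48)&(B[:,2]<70)&(B[:,1]<-50)&(B[:,1]>-130)&(abs(B[:,0]-30)<40)
    if s.sum(): print('stop',np.percentile(B[s],[3,97],axis=0).round(1).tolist())
    k=(B[:,2]>43)&(B[:,2]<52)&(abs(B[:,1])<50)&(B[:,0]<20)&(B[:,0]>-75)
    if k.sum(): print('knob',k.sum(),np.median(B[k],0).round(1))
    e=(B[:,2]>6)&(B[:,2]<20)&(cc.min(1)>120)&(abs(B[:,1])<120)&(B[:,0]<0)&(B[:,0]>-70); print('base z',np.median(B[e,2]).round(1))
look(sys.argv[1])
E
python3 look.py w2
```

```text
t2.2 block mm x-34.5 y103.8 tipz238.5 toolx block deg 0.5 tilt 0.4 F [ 1.38  4.54 -0.69] open 0.40
fence deg,x 0.1 34.5
fence deg,x 0.1 45.4
strip 1950 [[-18.299999237060547, 39.79999923706055], [1.399999976158142, 36.099998474121094], [25.100000381469727, 163.0], [5.400000095367432, 166.6999969482422]]
stop [[9.9, -96.1, 48.4], [52.4, -77.8, 62.5]]
knob 76 [-50.7 -37.7  46.7]
base z 11.0
```

```bash
python3 -m inch '-0.2 0 0 0 0 0 0;-0.2 0 0 0.03 0 0 0;-0.2 0 0 0.03 0 0 0;-0.2 0 0 0.03 0 0 0;-0.2 0 0 0.03 0 0 0;-0.2 0 0 0.03 0 0 0;-0.2 0 0 0.03 0 0 0;-0.2 0 0 0.018 0 0 0;-0.2 0 0 0.01 0 0 0;-0.2 0 0 0 0 0 0;-0.2 0 0 0 0 0 0'; python3 -c "from h import *;st()"
```

```text
clock: 3.2
tool_pos: [0.4975, 0.0195, 0.042]
eef_rot: [0.997, -0.082, -0.0, 0.0]
contact_force: [0.2, -0.6, 0.2]
opening: 0.4
finger_force: 0.0
t3.2 block mm x-35.7 y92.9 tipz31.0 toolx block deg -0.1 tilt 0.0 F [ 0.34 -0.58  0.24] open 0.40
```

```bash
python3 -m inch '-0.2 0 0 0.006 0 0 0;-0.2 0 0 0.006 0 0 0;-0.2 0.004 0 0 0 0 0;-0.2 0.004 0 0 0 0 0;-0.2 0.004 0 0 0 0 0;-0.2 0.004 0 0 0 0 0;-0.2 0.004 0 0 0 0 0;-0.2 0.004 0 0 0 0 0;-0.2 0.004 0 0 0 0 0;-0.2 0.004 0 0 0 0 0;-0.2 0.003 0 0 0 0 0;-0.2 0 0 0 0 0 0;-0.2 0 0 0 0 0 0'; python3 -c "from h import *;st()"
```

```text
clock: 4.28
tool_pos: [0.5325, 0.0149, 0.0297]
eef_rot: [0.997, -0.082, 0.0, 0.0]
contact_force: [-0.8, 0.1, 1.1]
opening: 0.401
finger_force: 0.0
t4.3 block mm x-0.4 y94.0 tipz18.7 toolx block deg -0.1 tilt 0.0 F [-0.8   0.01  1.08] open 0.40
```

```bash
python3 -m inch '-0.2 0.002 0 0 0 0 0;-0.2 0.002 0 0 0 0 0;-0.2 0.001 0 0 0 0 0;-0.2 0 0 0 0 0 0;-0.2 0 0 0 0 0 0'; python3 -c "from h import *;st()"; python3 -m inch '-0.2 0.001 0 0 0 0 0;-0.2 0 0 0 0 0 0;-0.2 0 0 0 0 0 0'; python3 -c "from h import *;st()"
```

```text
clock: 4.7
tool_pos: [0.5369, 0.0141, 0.0297]
eef_rot: [0.997, -0.081, -0.0, 0.0]
contact_force: [-1.5, 0.4, 0.3]
opening: 0.397
finger_force: 0.3
t4.7 block mm x4.1 y94.0 tipz18.7 toolx block deg -0.0 tilt 0.0 F [-1.5   0.17  0.25] open 0.40
clock: 4.95
tool_pos: [0.537, 0.0141, 0.0296]
eef_rot: [0.997, -0.081, -0.001, 0.0]
contact_force: [-3.6, 1.5, 2.2]
opening: 0.403
finger_force: 1.8
t5.0 block mm x4.2 y94.0 tipz18.6 toolx block deg -0.0 tilt 0.1 F [-3.79  0.93  2.17] open 0.40
```

```bash
python3 -m inch '-0.2 -0.006 0 0 0 0 0;-0.2 -0.004 0 -0.02 0 0 0;-1 0 0 -0.028 0 0 0;-1 0.007 -0.026 0 0 0 0;-1 0.007 -0.026 0 0 0 0;-1 0.007 -0.026 0 0 0 0;-1 0.007 -0.026 0 0 0 0;-1 0 0 0 0 0 0;-1 0 0 0 0 0 0;-1 0 0 0 0 0 0;-1 0 0 0 0 0 0'; python3 look.py w3
```

```text
clock: 5.87
tool_pos: [0.5725, 0.1117, 0.0777]
eef_rot: [0.997, -0.082, -0.0, 0.001]
contact_force: [-0.8, 0.8, 1.2]
opening: 0.007
finger_force: 0.0
t5.9 block mm x23.4 y196.0 tipz66.7 toolx block deg -0.2 tilt 0.1 F [-0.91  0.7   1.17] open 0.01
fence deg,x 0.26 34.7
fence deg,x 0.68 45.1
strip 4117 [[13.899999618530273, 168.8000030517578], [13.899999618530273, 39.0], [34.79999923706055, 39.0], [34.79999923706055, 168.8000030517578]]
base z 11.1
```

View pics/w3.png

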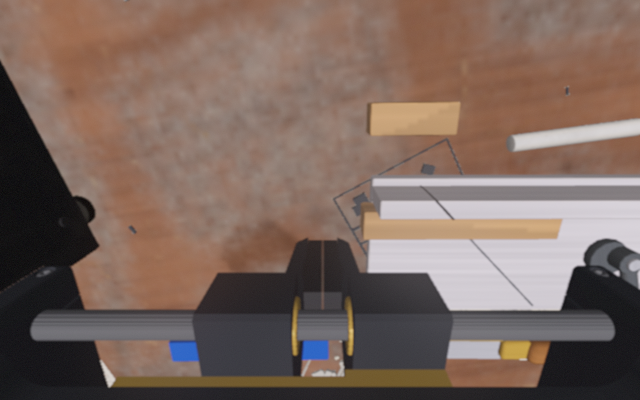

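The strip is flush: x 14–35, y 39–169, seen at (362–560, 228) px. The shut fingers are at (322,260), beyond its +y end.

```bash
python3 -m inch '-1 -0.001 0 0.016 0 0 0;-1 0 0 0.016 0 0 0;-1 0 0 0.015 0 0 0;-1 0 0 0 0 0 0;-1 0 0.005 0 0 0 0;-1 0 0.008 0 0 0 0;-1 0 0.008 0 0 0 0;-1 0 0.008 0 0 0 0;-1 0 0.008 0 0 0 0;-1 0 0.008 0 0 0 0;-1 0 0.008 0 0 0 0;-1 0 0.008 0 0 0 0;-1 0 0.008 0 0 0 0;-1 0 0.008 0 0 0 0;-1 0 0.008 0 0 0 0;-1 0 0.008 0 0 0 0;-1 0 0.006 0 0 0 0;-1 0 0.003 0 0 0 0;-1 0 0 0 0 0 0;-1 0 0 0 0 0 0'; python3 look.py w4
```

```text
clock: 7.58
tool_pos: [0.5551, 0.013, 0.0306]
eef_rot: [0.997, -0.082, -0.0, 0.0]
contact_force: [-0.0, 0.1, 0.0]
opening: 0.005
finger_force: 0.0
t7.6 block mm x22.2 y95.8 tipz19.6 toolx block deg -0.1 tilt 0.0 F [-0.03  0.14  0.02] open 0.01
fence deg,x -0.5 34.6
fence deg,x 0.14 46.2
strip 4579 [[12.800000190734863, -51.0], [28.100000381469727, -51.0], [28.100000381469727, 79.19999694824219], [12.899999618530273, 79.19999694824219]]
base z 11.0
```

View pics/w4.png

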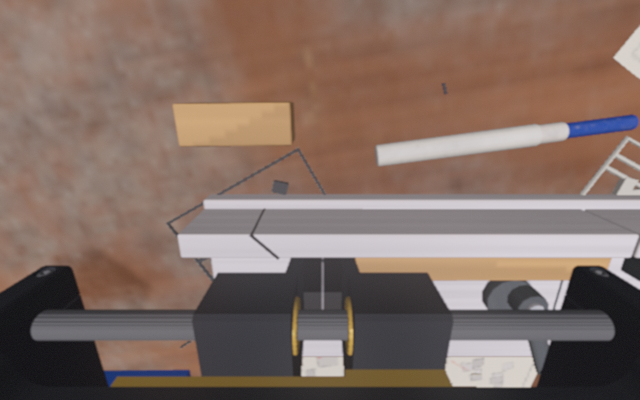

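The strip has passed inside the cam and is straight, with its +y end at 79 mm and about 26 mm left to the stop.

```bash
python3 -m inch '-1 0 0.005 0 0 0 0;-1 0 0.006 0 0 0 0;-1 0 0.006 0 0 0 0;-1 0 0.004 0 0 0 0;-1 0 0 0 0 0 0;-1 0 0 0 0 0 0'; python3 -c "from h import *;st()"; python3 -m inch '-1 0 0.0015 0 0 0 0;-1 0 0.001 0 0 0 0;-1 0 0 0 0 0 0;-1 0 0 0 0 0 0'; python3 -c "from h import *;st()";python3 -m inch '-1 0 0.0015 0 0 0 0;-1 0 0 0 0 0 0;-1 0 0 0 0 0 0'; python3 -c "from h import *;st()"
```

```text
clock: 8.13
tool_pos: [0.5517, -0.0082, 0.0307]
eef_rot: [0.997, -0.082, -0.0, 0.0]
contact_force: [0.1, 0.7, 0.5]
opening: 0.004
finger_force: 0.0
t8.1 block mm x22.3 y74.3 tipz19.7 toolx block deg -0.1 tilt 0.0 F [-0.02  0.74  0.47] open 0.00
clock: 8.47
tool_pos: [0.5514, -0.01, 0.0307]
eef_rot: [0.997, -0.081, 0.0, 0.0]
contact_force: [0.6, -0.2, -0.3]
opening: 0.005
finger_force: 0.0
t8.5 block mm x22.3 y72.6 tipz19.7 toolx block deg -0.0 tilt 0.0 F [ 0.58 -0.06 -0.27] open 0.01
clock: 8.72
tool_pos: [0.5512, -0.0116, 0.0307]
eef_rot: [0.997, -0.082, 0.0, 0.0]
contact_force: [-0.1, -0.3, 0.0]
opening: 0.004
finger_force: 0.0
t8.7 block mm x22.3 y70.9 tipz19.7 toolx block deg -0.1 tilt 0.0 F [-0.03 -0.29  0.04] open 0.00
```

```bash
python3 -m inch '-1 0 0.0015 0 0 0 0;-1 0 0 0 0 0 0;-1 0 0 0 0 0 0'; python3 -c "from h import *;st()"; python3 -m inch '-1 0 0.0012 0 0 0 0;-1 0 0 0 0 0 0;-1 0 0 0 0 0 0'; python3 -c "from h import *;st()"
```

```text
clock: 8.97
tool_pos: [0.5509, -0.0132, 0.0307]
eef_rot: [0.997, -0.082, 0.0, 0.0]
contact_force: [0.6, -1.0, 0.1]
opening: 0.002
finger_force: 0.0
t9.0 block mm x22.3 y69.3 tipz19.7 toolx block deg -0.1 tilt 0.0 F [ 0.73 -0.9   0.07] open 0.00
clock: 9.22
tool_pos: [0.5507, -0.0144, 0.0307]
eef_rot: [0.997, -0.082, -0.0, 0.0]
contact_force: [-0.0, -0.8, -1.7]
opening: 0.006
finger_force: 0.0
t9.2 block mm x22.3 y68.1 tipz19.7 toolx block deg -0.1 tilt 0.0 F [ 0.1  -0.83 -1.65] open 0.01
```

```bash
python3 -m inch '-1 0 0.001 0 0 0 0;-1 0 0 0 0 0 0;-1 0 0 0 0 0 0'; python3 -c "from h import *;st()"
python3 - <<'E'
from h import *
for n in("scene",):
    c=camera_model(n);p,d=snapshot(n);P,C=cloud(p,d,c);cc=C.astype(int);B=np.c_[(P[:,:2]-O)@X,(P[:,:2]-O)@Y,P[:,2]]*1e3
    w=(B[:,2]>28)&(B[:,2]<38)&(cc[:,0]-cc[:,2]>30)&(B[:,0]>5)&(B[:,0]<35)&(B[:,1]>-90)&(B[:,1]<130)
    s=(B[:,2]>24)&(B[:,2]<70)&(B[:,1]<-60)&(B[:,1]>-120)&(B[:,0]>5)&(B[:,0]<35)&(cc.max(1)<110)
    print(n,np.percentile(B[w],[0,2,98,100],axis=0).round(1).tolist(),np.percentile(B[s],[2,98,100],axis=0).round(1).tolist())
    q=cv2.resize(p[170:260,260:420],(800,450),interpolation=cv2.INTER_CUBIC);cv2.imwrite(f"pics/{n}5.png",q[:,:,::-1])
E
```

```text
clock: 9.47
tool_pos: [0.5506, -0.015, 0.0307]
eef_rot: [0.997, -0.081, 0.0, -0.0]
contact_force: [0.2, 0.7, 0.3]
opening: 0.003
finger_force: 0.4
t9.5 block mm x22.3 y67.5 tipz19.7 toolx block deg -0.0 tilt 0.0 F [0.07 0.7  0.34] open 0.00
scene [[10.0, -78.7, 28.0], [12.6, -75.4, 28.6], [34.4, 45.4, 35.8], [35.0, 53.6, 37.0]] [[6.8, -94.1, 26.1], [34.2, -76.8, 54.6], [34.9, -76.7, 57.2]]
```

View pics/scene5.png

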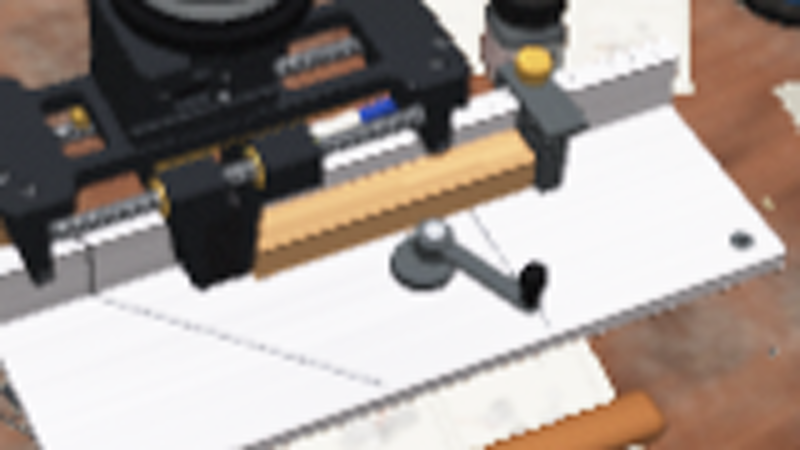

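The strip's end meets the stop at (530,165) in the crop, and the last step met resistance. One gentle confirming press.

```bash
python3 -m inch '-1 0 0.0008 0 0 0 0;-1 0 0 0 0 0 0;-1 0 0 0 0 0 0'; python3 -c "from h import *;st()"
```

```text
clock: 9.77
tool_pos: [0.5507, -0.0151, 0.0308]
eef_rot: [0.997, -0.081, 0.0, -0.0]
contact_force: [0.9, 2.4, -1.0]
opening: 0.005
finger_force: 1.6
t9.8 block mm x22.4 y67.4 tipz19.8 toolx block deg -0.0 tilt 0.1 F [ 0.46  2.51 -1.02] open 0.00
```

```bash
python3 -m inch '-1 -0.003 -0.005 0 0 0 0;-1 -0.003 -0.004 -0.01 0 0 0;-1 0 0 -0.03 0 0 0;-1 0 0 -0.02 0 0 0;-1 -0.0145 0.034 0 0 0 0;-1 -0.0145 0.034 0 0 0 0;-1 -0.0145 0.034 0 0 0 0;-1 -0.0145 0.034 0 0 0 0;-1 0 0 0 0 0 0' && python3 -m inch '-1 0 0 0 0 0 -0.122;-1 0 0 0 0 0 -0.122;-1 0 0 0 0 0 -0.122;-1 0 0 0 0 0 -0.122;-1 0 0 0 0 0 -0.122;-1 0 0 0 0 0 -0.122;-1 0 0 0 0 0 -0.122;-1 0 0 0 0 0 -0.122;-1 0 0 0 0 0 -0.122;-1 0 0 0 0 0 -0.122;-1 0 0 0 0 0 -0.122;-1 0 0 0 0 0 -0.122;-1 0 0 0 0 0 -0.122;-1 0 0 0 0 0 -0.122;-1 0 0 0 0 0 -0.122;-1 0 0 0 0 0 0;-1 0 0 0 0 0 0'
python3 - <<'E'
from h import *
st();print(np.round(get_state()['q'],2))
E
```

```text
clock: 10.52
tool_pos: [0.4601, -0.1389, 0.0915]
eef_rot: [0.996, -0.088, -0.003, 0.003]
contact_force: [-0.4, -1.2, -0.5]
opening: 0.006
finger_force: 0.0
clock: 11.93
tool_pos: [0.4663, -0.1312, 0.091]
eef_rot: [0.674, 0.739, -0.0, 0.0]
contact_force: [0.5, -0.1, 0.1]
opening: 0.005
finger_force: 0.0
t11.9 block mm x-42.1 y-60.8 tipz80.0 toolx block deg 104.6 tilt 0.0 F [ 0.49 -0.05  0.06] open 0.01
[ 0.41  0.81 -0.38  2.1   0.82  0.38 -0.54]
```

```bash
python3 -m inch '-1 0 0 0.02 0 0 0;-1 0 0 0.02 0 0 0;-1 0 0 0.005 0 0 0;-1 0 0 0 0 0 0;-1 0.005 -0.001 0 0 0 0;-1 0.005 -0.001 0 0 0 0;-1 0.005 0 0 0 0 0;-1 0 0 0 0 0 0' && python3 -c "from h import *;st()" && python3 -m inch '-1 0.00507 -0.00125 0 0 0 0.1;-1 0.00507 -0.00125 0 0 0 0.1;-1 0.00507 -0.00125 0 0 0 0.1;-1 0.00507 -0.00125 0 0 0 0.1;-1 0.00507 -0.00125 0 0 0 0.1;-1 0.00507 -0.00125 0 0 0 0.1;-1 0 0 0 0 0 0;-1 0 0 0 0 0 0'; python3 look.py w6
```

```text
clock: 12.6
tool_pos: [0.463, -0.115, 0.0464]
eef_rot: [0.672, 0.741, 0.0, 0.0]
contact_force: [-0.0, -1.2, -0.5]
opening: 0.0
finger_force: 0.0
t12.6 block mm x-48.0 y-45.4 tipz35.4 toolx block deg 104.9 tilt 0.0 F [ 0.16 -1.15 -0.55] open 0.00
clock: 13.27
tool_pos: [0.4609, -0.085, 0.046]
eef_rot: [0.86, 0.51, 0.001, 0.0]
contact_force: [0.1, -0.3, -0.3]
opening: 0.004
finger_force: 0.0
t13.3 block mm x-54.9 y-16.0 tipz35.0 toolx block deg 70.6 tilt 0.1 F [ 0.13 -0.29 -0.25] open 0.00
fence deg,x 0.01 34.2
fence deg,x -0.38 45.2
strip 9541 [[13.100000381469727, -78.9000015258789], [34.79999923706055, -78.9000015258789], [34.79999923706055, 52.900001525878906], [13.100000381469727, 52.900001525878906]]
stop [[8.7, -96.2, 48.5], [50.8, -77.3, 62.3]]
knob 924 [-51.5  -3.4  46.8]
base z 10.8
```

View pics/w6.png

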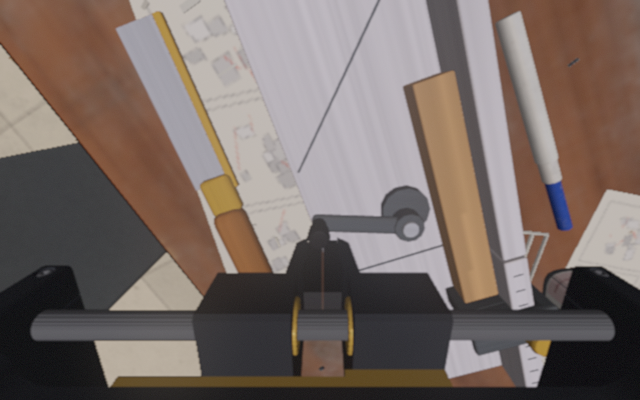

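The knob at (320,228) is centred on the fingertips and turning, and the strip is still seated at the stop. I'll continue the swing.

```bash
python3 -m inch '-1 0.00507 -0.00125 0 0 0 0.1;-1 0.00507 -0.00125 0 0 0 0.1;-1 0.00507 -0.00125 0 0 0 0.1;-1 0.00507 -0.00125 0 0 0 0.1;-1 0.00507 -0.00125 0 0 0 0.1;-1 0.00507 -0.00125 0 0 0 0.1;-1 0.00507 -0.00125 0 0 0 0.1;-1 0.00507 -0.00125 0 0 0 0.1;-1 0.00507 -0.00125 0 0 0 0.1;-1 0 0 0 0 0 0;-1 0 0 0 0 0 0' && python3 -c "from h import *;st()" && python3 -m inch '-1 0.005 -0.0012 0 0 0 0.1;-1 0.005 -0.0012 0 0 0 0.1;-1 0.005 -0.0012 0 0 0 0.1;-1 0 0 0 0 0 0;-1 0 0 0 0 0 0'; python3 look.py w7
```

```text
clock: 14.23
tool_pos: [0.488, -0.0502, 0.0457]
eef_rot: [0.996, 0.085, -0.0, 0.0]
contact_force: [-0.5, -1.1, 0.5]
opening: 0.006
finger_force: 0.7
t14.2 block mm x-33.8 y22.7 tipz34.7 toolx block deg 19.0 tilt 0.0 F [-0.31 -1.13  0.54] open 0.01
clock: 14.65
tool_pos: [0.5005, -0.0455, 0.0455]
eef_rot: [0.998, -0.065, -0.002, 0.0]
contact_force: [-4.5, -1.2, 0.2]
opening: 0.001
finger_force: 2.3
t14.7 block mm x-22.2 y29.3 tipz34.5 toolx block deg 1.8 tilt 0.3 F [-4.2  -1.94  0.17] open 0.00
fence deg,x 0.08 34.9
fence deg,x 0.1 45.9
strip 8395 [[12.800000190734863, -78.0], [32.29999923706055, -78.19999694824219], [34.099998474121094, 52.70000076293945], [14.600000381469727, 52.900001525878906]]
stop [[10.4, -95.2, 48.5], [52.7, -77.1, 62.4]]
knob 937 [-11.7  30.3  46.9]
base z 10.9
```

```bash
python3 -m inch '-1 0.0015 0 0 0 0 0;-1 0 0 0 0 0 0;-1 0 0 0 0 0 0'; python3 -c "from h import *;st()"; python3 -m inch '-1 0.0015 0 0 0 0 0;-1 0 0 0 0 0 0;-1 0 0 0 0 0 0'; python3 -c "from h import *;st()"
```

```text
clock: 14.95
tool_pos: [0.5011, -0.0455, 0.0454]
eef_rot: [0.998, -0.065, -0.003, 0.0]
contact_force: [-7.5, -0.1, 2.4]
opening: 0.008
finger_force: 3.3
t14.9 block mm x-21.6 y29.4 tipz34.4 toolx block deg 1.8 tilt 0.4 F [-7.41 -1.3   2.37] open 0.01
clock: 15.2
tool_pos: [0.5023, -0.0455, 0.0454]
eef_rot: [0.998, -0.065, -0.004, 0.0]
contact_force: [-7.7, 0.7, 2.2]
opening: 0.004
finger_force: 3.6
t15.2 block mm x-20.5 y29.6 tipz34.4 toolx block deg 1.8 tilt 0.4 F [-7.71 -0.59  2.23] open 0.00
```

```bash
python3 -m inch '-1 0.001 0 0 0 0 0;-1 0.001 0 0 0 0 0;-1 0 0 0 0 0 0;-1 0 0 0 0 0 0'; python3 -c "from h import *;st()"
```

```text
clock: 15.53
tool_pos: [0.5038, -0.0457, 0.0454]
eef_rot: [0.998, -0.065, -0.004, 0.0]
contact_force: [-8.1, -0.8, 4.7]
opening: 0.003
finger_force: 3.9
t15.5 block mm x-18.9 y29.6 tipz34.4 toolx block deg 1.8 tilt 0.5 F [-7.89 -2.05  4.69] open 0.00
```

Still turning at about 8 N, so I'll push on until the hard stop shows as a force rise.

```bash
python3 -m inch '-1 0.001 0 0 0 0 0;-1 0.001 0 0 0 0 0;-1 0 0 0 0 0 0;-1 0 0 0 0 0 0'; python3 -c "from h import *;st()"; python3 -m inch '-1 0.0015 0 0 0 0 0;-1 0 0 0 0 0 0;-1 0 0 0 0 0 0'; python3 -c "from h import *;st()"
```

```text
clock: 15.87
tool_pos: [0.5041, -0.0457, 0.0453]
eef_rot: [0.998, -0.065, -0.006, 0.0]
contact_force: [-9.7, 0.4, 5.3]
opening: 0.0
finger_force: 5.2
t15.9 block mm x-18.7 y29.7 tipz34.3 toolx block deg 1.8 tilt 0.7 F [-9.65 -1.15  5.28] open 0.00
clock: 16.12
tool_pos: [0.5042, -0.0457, 0.0452]
eef_rot: [0.998, -0.065, -0.007, 0.0]
contact_force: [-12.7, 1.6, 7.2]
opening: 0.003
finger_force: 6.2
t16.1 block mm x-18.5 y29.7 tipz34.2 toolx block deg 1.9 tilt 0.8 F [-12.76  -0.47   7.17] open 0.00
```

The force is rising with no movement, so this is the hard stop. I'll back off, lift and verify.

```bash
python3 -m inch '-1 -0.008 0 0 0 0 0;-1 -0.015 0 0 0 0 0;-1 -0.01 0 -0.02 0 0 0;-1 0 0 -0.04 0 0 0;-1 0 0 -0.04 0 0 0;-1 0 0 -0.04 0 0 0;-1 0 0 0 0 0 0;-1 0 0 0 0 0 0;-1 0 0 0 0 0 0'; python3 look.py w8
```

```text
clock: 16.87
tool_pos: [0.4796, -0.0416, 0.1858]
eef_rot: [0.998, -0.066, 0.001, -0.0]
contact_force: [-0.6, 0.4, 0.7]
opening: -0.002
finger_force: 0.0
t16.9 block mm x-43.5 y29.8 tipz174.8 toolx block deg 1.8 tilt 0.1 F [-0.68  0.27  0.66] open -0.00
fence deg,x 0.08 34.5
fence deg,x 0.09 45.5
strip 3039 [[13.199999809265137, -78.0], [33.5, -78.0999984741211], [34.599998474121094, 52.400001525878906], [14.300000190734863, 52.599998474121094]]
stop [[9.8, -95.9, 48.5], [52.3, -77.6, 62.7]]
knob 122 [-4.7 30.9 46.4]
base z 10.9
```

View pics/w8.png

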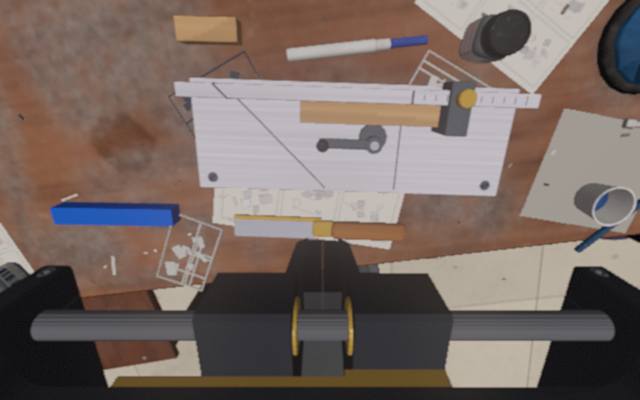

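The lever is closed (knob at (322,146), along +y). The strip (300–440, 112) lies against the fence with its end at the stop (455,108), and the bystanders are untouched.

```bash
python3 -c "from plant import r;print(r.finish_job())"
```

```text
the job is handed in; nothing more can be done
None
```

The job is handed in: the last camera look showed the strip flat against the fence with its end at the length stop, the cam lever fully closed, and the saw, marker, jar and offcut where they lay; no verdict was returned.

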